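# Switch the lamp unit's push-and-turn selector over

### The job

Switch the lamp supply unit over to its working position: push the orange push-and-turn knob gently down until you feel it meet the bottom, keep it down while you turn it 70 degrees clockwise (seen from above) to its second position, then let it spring all the way back up and take the gripper away. Do not force the knob, neither down on its bottom nor sideways while its catch still holds it. Do not touch the knobs and plugged outlets crowded beside it, nor the unit's box, and leave the jar and the glass dish where they stand.

Things in the scene. Friction and masses are not known exactly. Their poses are not given: they have to be found in the camera images.
- selector_grip (a point): Point on the orange knob's axis, half-way up its grip bar. The bar is 32 mm long (this frame's x), 14 mm thick (y), 32 mm tall, and stands on the knob's round skirt, 34 mm across and 6 mm thick. z is up. The point is 16 mm above the skirt's top and 16 mm below the bar's top, and 59 mm above the unit's deck when the knob is up. A white line on top marks the -x end.
- plunger: The orange knob with its shaft; origin on the axis, 39 mm below the grip point, z up (it does not turn with the knob). It slides straight down when pushed, against a spring: 3 N at first, 0.25 N more per mm, and springs up when let go. At rest up, the skirt's underside is 17 mm above the collar. Turning has 0.05 N m of friction.
- collar: Fixed aluminium collar under the knob, 46 mm across, 20 mm high; origin under its centre at deck level. A catch inside stops the knob turning until it is pushed deep enough: 3 to 12 mm, new each time, unseen. 1.2 mm deeper is the bottom, a stiff rubber buffer (12 N/mm); there it turns freely. Over 17 N on catch or bottom, beyond the spring, is forcing. Let up half-way round, it stays caught down.
- selector (a joint): Turn of the orange knob in rad: 0 in its first position, growing clockwise seen from above, 1.2 (70 degrees) in its second; play of 0.12 rad either way in each, end stops at -0.12 and 1.32.
- unit: White lamp supply box fixed on the bench, 200 (x) by 340 (y) by 90 mm high; origin under its centre. On its top (the deck) the three knobs stand in a row at x = 0, y = 0 and +-62 mm, in any order. Plugged outlets, fixed black posts 24 mm across and 48 mm high with a foot 32 mm across and 12 mm high, stand at y = +-124 mm. The flat switches in front are only for show.
- dimmer: Green round neighbour knob, 25 mm across, 38 mm tall, on a base 34 mm across and 20 mm high, so its top is 58 mm above the deck; origin on its axis at the knob's underside. Turns very easily. Not to be touched.
- balance: Blue round neighbour knob, same sizes and origin as the green one. Not to be touched.
- jar: Loose lidded jar, 48 mm across, 65 mm high, standing on the bench on the robot's side of the unit; origin at the centre of its underside. To be left alone.
- dish: Loose glass dish, 84 mm across, 30 mm high, standing on the bench beyond the unit; origin at the centre of its underside. To be left alone.

How it is judged:
By the outcome, as a careful person would: the job done as asked, in the order asked, and still so for the second after the job is handed in, with the robot touching nothing.
It also fails if it takes over 67 s, if anything falls off the work surface, if the arm or the gripper's body presses on something with over 40 N, if the wrist force passes 120 N, or if a joint passes its speed limit or range.

### The arm

A 6-joint arm with a two-finger parallel gripper is mounted at the origin on the work surface. World frame = base frame: x ahead of the robot, y to its left, z up, the work surface at z = 0. Lengths are in m, angles in rad, forces in N, time in s.
With the tool pointing down it reaches from about 0.275 to 0.875 m from the base axis. Payload 12.5 kg.
Tool frame: the origin (TCP) lies at the very end of the fingers, on their centre line; the grasp point (between the pads) lies 19 mm behind it; x points along the fingers, y is the direction in which the jaws open and shut, and the axes are right-handed (so a half turn about x gives the same grasp; the last joint's range is limited). The gripper opens to 85 mm and grips with 20 to 120 N. Pads are 22 mm wide; open, the fingers measure 114 mm over their backs; the gripper's body (76 mm by 85 mm) begins 54 mm behind the grasp point. The pads swing forward as they close: fully open they stand 13 mm farther back than shut.
Start: joints at [-1.362, 0.351, 1.652, -0, 1.139, -0.085], TCP at [0.159, -0.526, 0.231] pointing down, gripper open.
Joint ranges: [-2.75, 2.75], [-0.79, 2.1], [0.01, 2.65], [-1.57, 4.71], [0.07, 3.14], [-2.87, 2.87]. Speed limits (rad/s): [2.22, 2.22, 2.79, 3.14, 3.14, 3.14].

### API

Orientations are given as a 3x3 rotation matrix whose columns are the frame's x, y, z axes.
In Python, from bench import manip gives the robot as it stands. Calls block until the motion is done:
- manip.move_ptp(position, orientation): joint-space move of the TCP to a pose.
- manip.move_l(position, attitude=None, max_speed=0.15): straight line of the TCP; attitude=None keeps the orientation; max_speed is the mean speed in m/s.
- manip.move_j(angles): joint-space move.
- manip.set_gripper(opening, effort=None): opening from 0.0 (shut) to 1.0 (fully open); effort is the grip in N (None keeps the last); returns when the fingers have stopped.
- manip.dwell(seconds).
- manip.inverse_kinematics(position, orientation): joint angles nearest the present ones, or None.
- manip.grab_frame(name): name is "scene" or "top" or "wrist"; returns (picture, depth): 400x640x3 uint8, red, green, blue; 400x640 float32, m along the optical axis (not along the pixel's ray), 0 where there is no reading.
- manip.get_calibration(name): a dict with "camera_matrix" (3x3 intrinsics, pixels), "k1" (the pictures are not rectified: a ray, as slopes to the right and down, at radius r is drawn at 1 + k1 r^2 times it, then the intrinsics apply), "R" (3x3) and "t" (3): a world point X has camera coordinates R X + t. Camera axes: x right, y down, z forward; pixel columns grow to the right and rows downward; lengths in m; the calibration is good to about 2 mm. A picture is of the moment at which its call begins: read the wrist's pose just before it. get_calibration takes no time and is no camera call; for the wrist camera it gives the pose at the moment of the call.
A pose or a line that the arm cannot do raises manip.Unreachable and nothing moves.
- manip.sign_off(): hands the job in, once; it reports no verdict.
Trained networks look in the newest picture that a camera, given by its name, has taken for a name from the list of things; names that differ only in an ending like _2 or _b are one class to them, and where a whole thing is asked for, a point or a joint stands for the part that bears it (a point fixed in the world has none). Each returns a list of dicts, best first, with "confidence" (0 to 1); they miss things now and then, are a little off and sometimes report something else, mostly with a low value. They report only what shows in the picture. A call takes as long as a camera call.
- manip.look_for(camera, name): "at" ([x, y, z] in m, in world coordinates, good to about 4 mm: the middle of the surface that is visible of it).
Readings, each from a call of its own:
- manip.current_time(): time.
- manip.current_qpos(): joint angles.
- manip.current_joint_vel(): joint speeds.
- manip.current_joint_torque(): joint torques, N m.
- manip.current_ee_pos(): TCP position.
- manip.current_tcp_rot(): TCP orientation.
- manip.current_force(): force on the tool from outside, world axes, zero at the start.
- manip.current_ft_torque(): the same for the moment, N m.
- manip.current_grip_width(): opening from 0.0 (shut) to 1.0 (fully open).
Only numpy, scipy, OpenCV 4.12 (cv2) and the standard library are available. Lean on these libraries where they do the work, as an engineer would, in place of code of your own. Each camera call takes 0.05 s, during which the arm holds its last target.

## Working session

There is one attempt and no reset: what is moved stays moved. The work goes in short steps, each a Python script; the robot and the scene stay as the last script left them, time stands still between calls to the robot, and variables do not carry over. Pictures are saved under pics/ and viewed, and the job is handed in when it is done.

```bash
ls; mkdir -p pics; python3 - <<'E'
from bench import manip
import cv2,numpy as np
print(manip.current_time(),manip.current_tcp_rot())
for c in ["scene","top","wrist"]:
    p,d=manip.grab_frame(c)
    cv2.imwrite(f"pics/{c}0.png",p[:,:,::-1])
    for n in ["selector_grip","dimmer","balance","jar","dish","unit","collar"]:
        r=manip.look_for(c,n)
        print(c,n,[(np.round(q["at"],3),round(q["confidence"],2)) for q in r[:2]])
E
```

```text
pics
0.0 [[-2.24546438e-04  2.89595777e-01 -9.57149014e-01]
 [ 1.09964001e-03 -9.57148388e-01 -2.89595845e-01]
 [-9.99999370e-01 -1.11754706e-03 -1.03526840e-04]]
scene selector_grip [(array([0.552, 0.002, 0.15 ]), 0.9)]
scene dimmer [(array([ 0.566, -0.057,  0.14 ]), 0.83)]
scene balance [(array([ 0.574, -0.118,  0.138]), 0.54)]
scene jar [(array([ 0.415, -0.194,  0.051]), 0.78)]
scene dish []
scene unit [(array([ 0.6  , -0.018,  0.088]), 0.89)]
scene collar [(array([0.564, 0.012, 0.11 ]), 0.75)]
top selector_grip [(array([ 0.548, -0.002,  0.161]), 0.93)]
top dimmer []
top balance [(array([ 0.566, -0.12 ,  0.148]), 0.84)]
top jar [(array([ 0.407, -0.202,  0.061]), 0.75)]
top dish [(array([ 0.763, -0.084,  0.02 ]), 0.72), (array([ 0.402, -0.201,  0.064]), 0.63)]
top unit [(array([ 0.551, -0.062,  0.091]), 0.94)]
top collar [(array([0.536, 0.   , 0.108]), 0.53)]
wrist selector_grip []
wrist dimmer []
wrist balance []
wrist jar []
wrist dish []
wrist unit []
wrist collar []
```

View pics/top0.png

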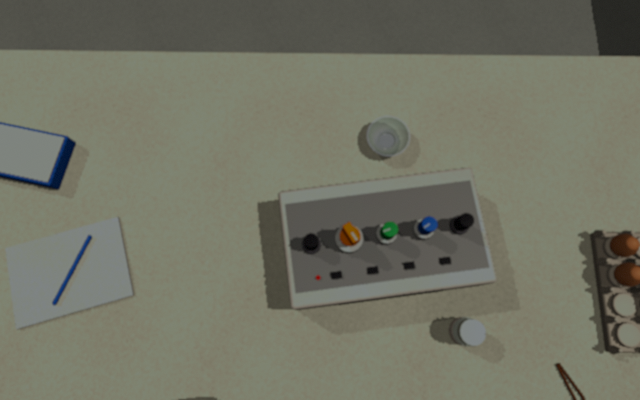

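View pics/scene0.png

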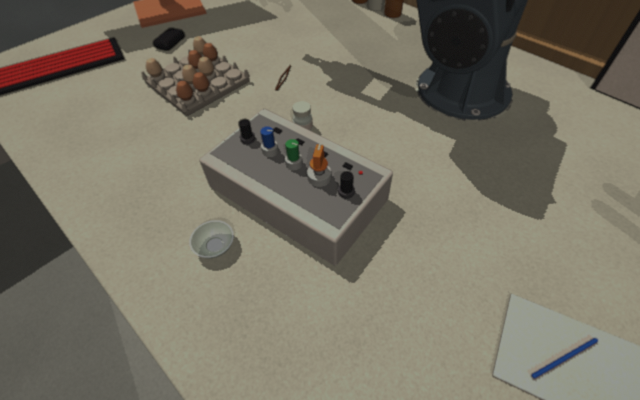

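```bash
python3 - <<'E'
import cv2
p=cv2.imread("pics/top0.png")[205:275,290:480]
cv2.imwrite("pics/topz.png",cv2.resize(p,None,fx=4,fy=4,interpolation=cv2.INTER_CUBIC))
from bench import manip
c=manip.get_calibration("wrist");print(c, -c["R"].T@c["t"], manip.current_ee_pos())
c=manip.get_calibration("top");print(-c["R"].T@c["t"])
E
```

```text
{'camera_matrix': array([[315.10984436,   0.        , 324.19074597],
       [  0.        , 315.10984436, 195.94524982],
       [  0.        ,   0.        ,   1.        ]]), 'k1': -0.03362224697935538, 'R': array([[ 2.91199480e-01, -9.56661936e-01,  8.96170659e-04],
       [-9.16901417e-01, -2.78829221e-01,  2.85562703e-01],
       [-2.72937090e-01, -8.39774109e-02, -9.58359609e-01]]), 't': array([-0.54994445, -0.03719127,  0.37826385])} [ 0.22928504 -0.50471532  0.37362608] [ 0.15930437 -0.52642455  0.23128613]
[0.42488664 0.04705283 0.86817496]
```

View pics/topz.png

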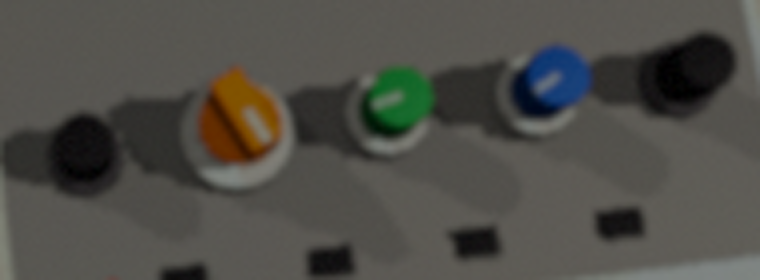

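```bash
cat > h.py <<'E'
from bench import manip
import cv2,numpy as np
def rot(deg):
    a=np.radians(deg); x=np.array([0,0,-1.]); y=np.array([np.cos(a),np.sin(a),0]); return np.c_[x,y,np.cross(x,y)]
def cloud(p,d,c):
    v,u=np.nonzero(d>0); K=c["camera_matrix"]
    n=cv2.undistortPoints(np.c_[u,v].astype(np.float64)[:,None],K,np.array([c["k1"],0,0,0,0.]))[:,0]
    z=d[v,u]; X=np.c_[n*z[:,None],z]
    return (X-c["t"])@c["R"], p[v,u], u,v
E
python3 - <<'E'
from h import *
manip.move_ptp([0.552,0.0,0.33],rot(-58)); print(manip.current_time(),manip.current_qpos())
manip.set_gripper(0.55); print(manip.current_grip_width(),manip.current_time())
c=manip.get_calibration("wrist")
p,d=manip.grab_frame("wrist"); np.savez("w1.npz",p=p,d=d,**c)
cv2.imwrite("pics/w1.png",p[:,:,::-1])
for n in ["selector_grip","dimmer","balance","collar"]:
    print(n,[(np.round(q["at"],4),round(q["confidence"],2)) for q in manip.look_for("wrist",n)[:2]])
E
```

```text
3.5667 [-8.55736072e-02  2.72327897e-01  1.51377561e+00 -1.46171485e-04
  1.35577440e+00  9.27711444e-01]
0.5464957451222345 4.0333
selector_grip [(array([0.5517, 0.001 , 0.1664]), 0.55)]
dimmer [(array([ 0.5667, -0.0633,  0.1426]), 0.82)]
balance [(array([ 0.5692, -0.1205,  0.1477]), 0.97)]
collar [(array([5.595e-01, 3.000e-04, 1.107e-01]), 0.86)]
```

View pics/w1.png

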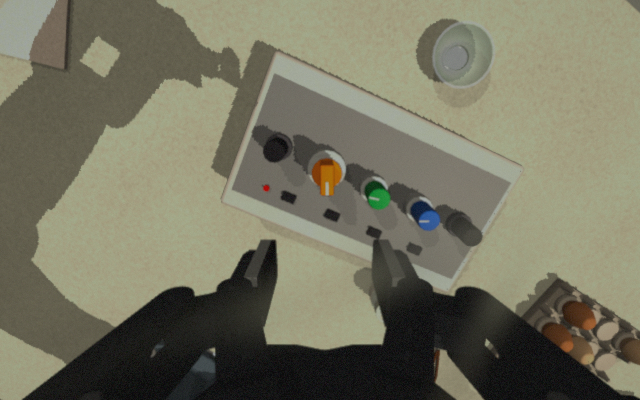

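```bash
cat > bar.py <<'E'
from h import *
def bar(fn):
    f=np.load(fn); c={k:f[k] for k in ["camera_matrix","k1","R","t"]}; c["k1"]=float(c["k1"])
    X,C,u,v=cloud(f["p"],f["d"],c); C=C.astype(int)
    ok=(abs(X[:,0]-.55)<.06)&(abs(X[:,1])<.04)&(X[:,2]>.13)&(X[:,2]<.19)
    deck=X[(abs(X[:,0]-.53)<.06)&(abs(X[:,1]+.06)<.1)&(X[:,2]>.07)&(X[:,2]<.1)]
    print("deck",np.median(deck[:,2]))
    z=X[ok][:,2]; print(np.percentile(z,[50,80,90,98]))
    zt=np.percentile(z,85)
    m=ok&(X[:,2]>zt-.006); P=X[m]
    r=cv2.minAreaRect((P[:,:2]*1000).astype(np.float32)); print(m.sum(),r,P.mean(0))
    q,w=np.linalg.eigh(np.cov(P[:,:2].T)); print(np.degrees(np.arctan2(w[1,1],w[0,1])),2*np.sqrt(3*q))
    # green, blue tops
    for nm,ch in (("g",1),("b",2)):
        o=[i for i in range(3) if i!=ch]
        mm=(C[:,ch]>C[:,o].max(1)+30)&(X[:,2]>.14)&(X[:,2]<.16)&(abs(X[:,1])<.2)&(abs(X[:,0]-.56)<.05)
        P=X[mm]; 
        if len(P): print(nm,len(P),P.mean(0),(P.max(0)+P.min(0))/2)
if __name__=="__main__":
    import sys; bar(sys.argv[1])
E
python3 bar.py w1.npz
```

```text
deck 0.09056034420250197
[0.16275265 0.16476766 0.16518577 0.16592598]
423 ((552.3263549804688, -2.6735048294067383), (31.42085075378418, 13.228252410888672), 32.4007682800293) [ 0.55290965 -0.00250539  0.16443926]
-146.95529838179814 [0.01379419 0.03154004]
g 382 [ 0.56182985 -0.06377527  0.14720281] [ 0.5613528  -0.06419221  0.14482216]
b 318 [ 0.57072586 -0.12540465  0.14762498] [ 0.57030394 -0.12513099  0.14750036]
```

```bash
python3 - <<'E'
from h import *
manip.set_gripper(0.45)
manip.move_ptp([0.5527,-0.0024,0.205],rot(-57)); print(manip.current_time(),manip.current_ee_pos(),manip.current_force())
c=manip.get_calibration("wrist")
p,d=manip.grab_frame("wrist"); np.savez("w2.npz",p=p,d=d,**c)
cv2.imwrite("pics/w2.png",p[:,:,::-1])
E
python3 bar.py w2.npz
```

```text
5.1 [ 0.55341611 -0.002438    0.20621634] [0.59751372 0.48970968 0.70306184]
deck 0.09060691998725391
[0.16299825 0.16471854 0.16511826 0.16575318]
1071 ((551.7950439453125, -3.1965065002441406), (32.71247100830078, 13.805549621582031), 32.598655700683594) [ 0.55291151 -0.00230591  0.16432412]
-147.2597278471301 [0.01376412 0.03254102]
g 658 [ 0.56337969 -0.06419458  0.14740144] [ 0.56215378 -0.06406532  0.14489635]
b 549 [ 0.57259305 -0.12498887  0.14766257] [ 0.57253611 -0.12500252  0.1474288 ]
```

View pics/w2.png

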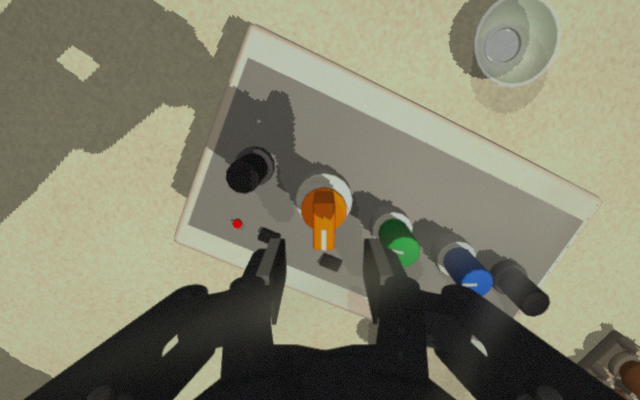

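```bash
python3 - <<'E'
from h import *
np.set_printoptions(precision=4,suppress=True)
R=rot(-57.4)
manip.dwell(0.3);print(manip.current_ee_pos(),manip.current_force())
manip.move_l([0.5523,-0.0026,0.165],R,0.08)
manip.move_l([0.5523,-0.0026,0.137],R,0.05)
manip.dwell(0.3);print(manip.current_ee_pos(),manip.current_force(),manip.current_ft_torque())
manip.set_gripper(0.22,20);print(manip.current_grip_width(),manip.current_force())
p,d=manip.grab_frame("wrist");cv2.imwrite("pics/w3.png",p[:,:,::-1])
a=manip.current_tcp_rot();print(np.degrees(np.arctan2(a[1,1],a[0,1])),a[:,0],manip.current_time())
E
```

```text
[ 0.5531 -0.0024  0.2059] [ 0.1697 -0.4142 -0.0372]
[ 0.5524 -0.0026  0.1372] [ 0.955  -0.3267  0.6286] [-0.005   0.0552 -0.0283]
0.2237958559568689 [ 0.3007  0.1688 -0.6371]
-57.399610464386264 [ 0. -0. -1.] 7.4833
```

View pics/w3.png

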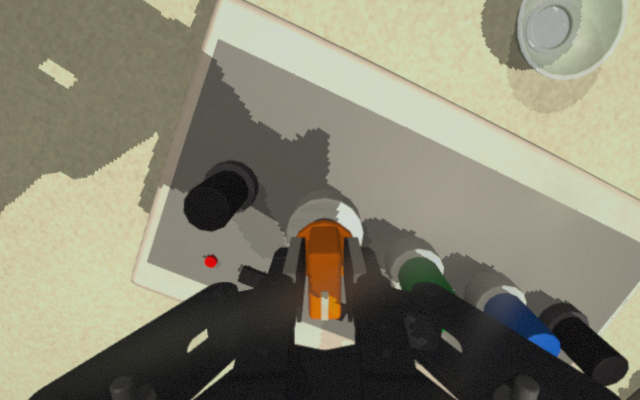

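```bash
python3 - <<'E'
from h import *
np.set_printoptions(precision=3,suppress=True)
def F(n=8):
    return np.mean([manip.current_force() for _ in range(n)],0),np.mean([manip.current_ft_torque() for _ in range(n)],0)
print(F())
t=manip.current_time()
manip.set_gripper(0.1,20);manip.dwell(.2);print(manip.current_grip_width(),F())
print(manip.current_ee_pos(),manip.current_time())
print([manip.current_force()[2] for _ in range(4)], manip.current_time())
E
```

```text
(array([-0.695,  0.824,  0.54 ]), array([-0.035,  0.012,  0.04 ]))
0.15906085878521234 (array([-1.059, -0.975,  1.777]), array([-0.024,  0.09 ,  0.039]))
[ 0.552 -0.003  0.137] 7.9
[np.float64(1.777201228599954), np.float64(1.777201228599954), np.float64(1.777201228599954), np.float64(1.777201228599954)] 7.9
```

```bash
cat >> h.py <<'E'
np.set_printoptions(precision=3,suppress=True)
def F(n=5):
    f=[];m=[]
    for _ in range(n):
        manip.dwell(0.02);f.append(manip.current_force());m.append(manip.current_ft_torque())
    return np.mean(f,0),np.mean(m,0)
E
python3 - <<'E'
from h import *
R=rot(-57.4)
manip.set_gripper(0.1,60);manip.dwell(.2)
f0,m0=F();p0=manip.current_ee_pos();print(manip.current_grip_width(),f0,m0,p0)
z=0.137
X=[]
while z>0.137-0.0145:
    z-=0.0004 if z<0.1335 else 0.0012
    manip.move_l([0.5523,-0.0026,z],R,0.01)
    f,m=F(); ez=manip.current_ee_pos()[2]; d=(0.137-z)*1e3
    X.append((d,f[2])); print(round(d,2),round((p0[2]-ez)*1e3,2),f,m[2])
    ref=np.median([g-0.25*(dd) for dd,g in X]) if len(X)>2 else 3
    if f[2]-(ref+0.25*d)>4.5 or np.hypot(*f[:2])>10: print("bottom?");break
print(manip.current_time(),manip.current_ee_pos(),manip.current_grip_width())
E
```

```text
0.15115666865490593 [-0.683 -0.324  3.007] [-0.055  0.171  0.003] [ 0.552 -0.003  0.137]
1.2 1.2 [-0.642 -0.194  3.318] 0.009458542078128646
2.4 2.41 [-0.657 -0.165  3.543] 0.018952350197423893
3.6 3.63 [-0.426 -0.221  3.752] 0.011371848536956506
4.0 3.98 [-0.584 -0.279  4.194] 0.041136318753019555
4.4 4.39 [-0.186 -0.436  4.334] 0.011177839925704652
4.8 4.63 [-1.609 -0.521  6.544] 0.0217272253346446
5.2 4.86 [-2.355 -0.413  8.68 ] 0.02900270428713026
5.6 5.08 [-2.855 -0.242 10.208] 0.02122535865259852
bottom?
11.1167 [ 0.552 -0.003  0.132] 0.15063234856090862
```

```bash
python3 - <<'E'
from h import *
_,m0=F(); x,y,z=0.5523,-0.0026,0.137-0.0056
a=-57.4; end=a-70
while a>end+.01:
    a=max(a-(2 if a>-66 else 5),end)
    t=manip.current_time(); manip.move_l([x,y,z],rot(a),0.05); t=manip.current_time()-t
    f,m=F(); p=manip.current_ee_pos(); T=manip.current_tcp_rot()
    print(round(a,1),round(np.degrees(np.arctan2(T[1,1],T[0,1])),1),p*1e3,f,round(m[2]-m0[2],3),round(t,2))
    if abs(m[2]-m0[2])>0.16 or np.hypot(*f[:2])>10 or f[2]>16: print("STOP");break
    if f[2]<6.5: z-=0.0002
    if f[2]>11.5: z+=0.0002
    x+=np.clip(f[0],-3,3)*5e-5 if abs(f[0])>1.5 else 0; y+=np.clip(f[1],-3,3)*5e-5 if abs(f[1])>1.5 else 0
print(x,y,z,a,manip.current_time(),manip.current_grip_width())
E
```

```text
-59.4 -59.4 [552.421  -2.659 131.96 ] [-2.774 -0.586 10.719] -0.1 0.25
-61.4 -61.4 [552.408  -2.69  131.987] [-2.537 -0.931 10.498] -0.088 0.25
-63.4 -63.4 [552.426  -2.727 132.038] [-1.591 -1.666  9.706] -0.077 0.25
-65.4 -65.4 [552.41   -2.795 132.027] [-0.914 -1.062  9.397] -0.077 0.25
-67.4 -67.4 [552.446  -2.861 132.038] [-0.991 -1.521  9.353] -0.058 0.25
-72.4 -72.4 [552.481  -2.983 132.022] [-0.887 -1.642  9.436] -0.094 0.25
-77.4 -77.4 [552.525  -3.117 132.053] [-0.58  -2.301  9.244] -0.134 0.25
-82.4 -82.4 [552.535  -3.273 132.049] [-0.777 -2.462  9.443] -0.123 0.25
-87.4 -87.4 [552.545  -3.402 132.058] [-0.568 -2.619  9.287] -0.117 0.25
-92.4 -92.4 [552.552  -3.551 132.044] [ 0.21  -2.819  9.171] -0.104 0.25
-97.4 -97.4 [552.535  -3.674 132.06 ] [-0.78  -2.118  9.061] -0.091 0.25
-102.4 -102.4 [552.521  -3.791 132.036] [-0.613 -2.764  9.203] -0.11 0.25
-107.4 -107.4 [552.49   -3.948 132.053] [-0.627 -2.781  9.655] -0.126 0.25
-112.4 -112.4 [552.422  -4.101 132.032] [-0.901 -2.652  9.56 ] -0.118 0.25
-117.4 -117.4 [552.385  -4.213 132.011] [-1.154 -2.481  9.391] -0.126 0.25
-122.4 -122.4 [552.322  -4.328 131.993] [-1.776 -2.573  9.815] -0.099 0.25
-127.4 -127.4 [552.229  -4.474 131.995] [-1.777 -2.981  9.653] -0.128 0.25
0.5517772103097713 -0.004269049237849923 0.13140000000000002 -127.4 16.8667 0.1495965579410207
```

```bash
python3 - <<'E'
from h import *
p,d=manip.grab_frame("wrist");cv2.imwrite("pics/w4.png",p[:,:,::-1])
p,d=manip.grab_frame("top");cv2.imwrite("pics/t4.png",cv2.resize(p[185:285,290:480,::-1],None,fx=4,fy=4))
E
```

```text
(no output)
```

View pics/w4.png

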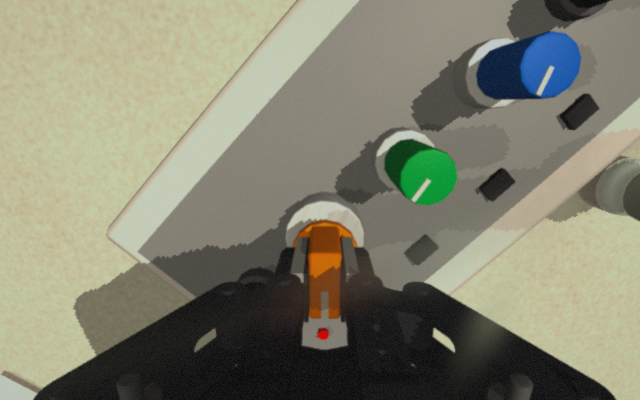

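```bash
python3 - <<'E'
from h import *
x,y=0.55178,-0.00427; R=rot(-127.4)
for z in [.1325,.1335,.1345,.1355,.1362,.1368]:
    manip.move_l([x,y,z],R,0.02); f,m=F(); print(z,manip.current_ee_pos()*1e3,f,m)
    if f[2]<-4: print("caught?");break
manip.dwell(.2)
print(manip.current_time())
E
```

```text
0.1325 [552.158  -4.467 132.618] [ 2.161 -2.565  4.424] [-0.434 -0.34  -0.042]
0.1335 [552.126  -4.424 133.637] [ 3.581 -3.697  3.689] [-0.646 -0.637 -0.048]
0.1345 [552.136  -4.445 134.638] [ 4.119 -3.974  3.615] [-0.661 -0.654 -0.056]
0.1355 [552.117  -4.428 135.571] [ 3.657 -3.718  3.787] [-0.677 -0.69  -0.032]
0.1362 [552.117  -4.431 136.246] [ 4.403 -4.019  2.928] [-0.681 -0.681 -0.046]
0.1368 [552.095  -4.401 136.828] [ 3.986 -3.501  3.279] [-0.671 -0.695 -0.042]
19.1667
```

```bash
python3 - <<'E'
from h import *
x,y=0.5521,-0.0035; R=rot(-127.4)
manip.set_gripper(0.42,20); manip.dwell(.2); print(manip.current_grip_width(),F())
manip.move_l([0.5521,-0.0043,0.18],R,0.05)
manip.move_l([0.5521,-0.0043,0.23],R,0.1)
manip.dwell(.3);print(F(),manip.current_time())
c=manip.get_calibration("wrist")
p,d=manip.grab_frame("wrist"); np.savez("w5.npz",p=p,d=d,**c)
cv2.imwrite("pics/w5.png",p[:,:,::-1])
E
python3 bar.py w5.npz
```

```text
0.4193219992309106 (array([-0.126,  0.076, -0.243]), array([-0.007, -0.005,  0.004]))
(array([ 0.004,  0.121, -0.27 ]), array([-0.005,  0.007,  0.016])) 21.85
deck 0.09057723729173375
[0.163 0.165 0.165 0.166]
877 ((551.7423095703125, -3.6226272583007812), (13.622784614562988, 31.795076370239258), 53.10116195678711) [ 0.552 -0.004  0.164]
142.500611584124 [0.014 0.032]
g 876 [ 0.561 -0.065  0.147] [ 0.56  -0.064  0.145]
b 986 [ 0.57  -0.126  0.148] [ 0.57  -0.126  0.145]
```

View pics/w5.png

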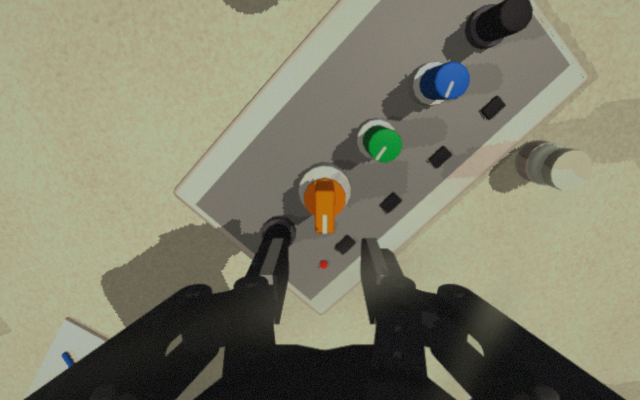

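```bash
python3 - <<'E'
from h import *
manip.move_l([0.5521,-0.0043,0.30],None,0.1)
manip.dwell(.5);print(F(),manip.current_time())
p,d=manip.grab_frame("scene");cv2.imwrite("pics/s6.png",p[:,:,::-1])
for n in ["jar","dish"]: print(n,[(np.round(q["at"],3),q["confidence"]) for q in manip.look_for("scene",n)[:2]])
manip.sign_off()
E
```

```text
(array([-0.252, -0.102,  0.248]), array([-0.008, -0.002,  0.003])) 23.3333
jar [(array([ 0.413, -0.195,  0.051]), 0.85)]
dish [(array([ 0.761, -0.091,  0.016]), 0.97), (array([ 0.412, -0.193,  0.051]), 0.46)]
the job is handed in; nothing more can be done
```

View pics/s6.png

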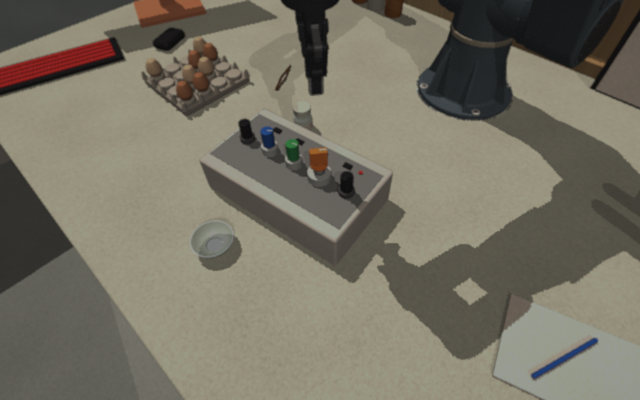

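The orange knob is switched to its second position and back up, and the job was handed in at about 23 s of the 67 s allowed.

**What I did:** I gripped the bar and pushed it down in small steps. It met the bottom at about 4.5 mm, where I held it with about 6 N beyond the spring. I turned it 70° clockwise, let it spring up in the grip, opened the gripper and lifted clear.

**Last checks:**
- **Turn:** the wrist camera showed the bar's direction going from +32.7° to −37.5°, which is 70.2° clockwise.
- **Height:** the bar's top is back at its original 0.165 m.
- **Wrist force:** it was about zero once the gripper was clear.
- **Jar and dish:** the jar is within 2 mm of its first reading in the same camera. The dish reads about 8 mm off, but its first reading came from a different camera, and in the scene pictures it stands in the same place.

**Disagreement:** sideways force rose to about 3.5 N during the turn and 6 N on the way up. My force-based correction moved the tool about 2 mm along y without removing it. By then the catch was already released, and the forces stayed far below the limits.

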